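Load a drink can into a sloping can rack past its spring flap

TASK

Load the yellow drink can, which lies at the low front end of its sloping rack: with your fingertips push it so that it rolls up the lane, over the red spring flap, to the back, then draw the fingers back so that the flap stands up behind it and keeps it from rolling back down. Only push the can gently: do not pick it up or ram it hard against the back plate, and leave the loaded green can and the things around the racks alone.

Things in the scene. Friction and masses are not known exactly. Their poses are not given: they have to be found in the camera images.
- can_yellow: small yellow drink can lying on its side across the lane, 53 mm diameter, 88 mm long, about 0.17 kg. Origin at its centre; y is its own long axis, x and z turn as it rolls. At the start it rests against the upturned front ends of the runners, its centre about 25 mm up the lane from their ends
- yellow_rack: the rack that holds the yellow can: open can rack of steel wire and white sheet, 181 mm long, 116 mm wide over its feet, 97 mm high at the back, fixed to the counter. Origin on the counter surface under the middle of the rack; +x points along the lane towards its high back end, y across it, z up. The lane starts at x = -80 mm, z = 26 mm of this frame
- yellow_rack_lane: sloping lane (gutter) of that rack, rising 12 deg towards +x. Origin at its low front end, centre line, level with the tops of the two wire runners; x up the lane, y across, z square to it. Runners at y = +-30 mm, front ends turned up 15 mm at x = 0 (54 mm open between them). Cheeks 92 mm apart, 27 mm above the runners, open at the front. Flap hinge at x = 85 mm, back plate at x = 163 mm
- yellow_rack_flap_tip (a point): middle of the upper edge of the sprung red flap, 36 mm wide: at rest leaning up the lane, 16 mm above the runners at x = 92 mm. It folds only up the lane, flat below the runners, with about 0.5 N, and springs up by itself. Fingers lower than 16 mm over the runners may keep it down until taken away: no harm
- yellow_rack_back (a point): middle of the back plate's front face (37 mm high), at the height of a can's axis. A can against it has its centre 26 mm before it, at lane x = 137 mm; once past about x = 122 mm the flap comes up behind it, and let go it rolls back to rest on the flap at about x = 117 mm. Draw the fingers back down the lane before lifting them: pressed against the can they would drag it up
- yellow_rack_flap (a joint): angle (rad) of the flap of this rack: 0 standing up at rest, about 1.2 pressed flat under a can
- can_green: small green drink can of the same size, already loaded: it lies behind the flap of the other rack, and must stay there
- green_rack: the other rack, of the same make, already loaded with the green can; same frame
- green_rack_flap (a joint): angle (rad) of the flap of this rack: 0 standing up at rest, about 1.2 pressed flat under a can
- bell: counter bell, 85 mm diameter, 60 mm high, bystander; origin under its middle
- cup: white espresso cup, 59 mm diameter, 52 mm high, with a handle, bystander; origin underneath
- tamper: coffee tamper standing on its 58 mm steel foot, wooden handle up, 96 mm high, bystander; origin under its middle

How it is judged:
On the way:
1. the can is rolled over the flap, pressing it down (value of joint yellow_rack_flap above 0.7 rad and x of can_yellow in the frame of yellow_rack_lane above 0.08 m).
At the end, for the whole second after the job is handed in: the yellow can lies at rest on both runners behind the flap (centre 109 to 141 mm up the lane, within 8 mm of the centre line, square to it within 0.12 rad), its flap is up (under 0.2 rad), and the green can is still loaded (moved less than 15 mm, its flap up) (x of can_yellow in the frame of yellow_rack_lane between 0.109 and 0.141 m and y of can_yellow in the frame of yellow_rack_lane between -0.008 and 0.008 m and z of can_yellow in the frame of yellow_rack_lane between 0.022 and 0.031 m and angle between the y axis of can_yellow and the y axis of yellow_rack_lane, either way round below 0.12 rad and value of joint each of yellow_rack_flap, green_rack_flap below 0.2 rad and linear speed of can_yellow below 0.02 m/s and angular speed of can_yellow below 0.5 rad/s and distance of can_green from where it was at the start of the episode below 0.015 m); the robot touches nothing.
It fails at once if the yellow can is lifted more than 15 mm off its runners (z of can_yellow in the frame of yellow_rack_lane above 0.0415 m).
It fails at once if the yellow can is rammed or pressed against its rack with more than 30 N (contact force between can_yellow and yellow_rack above 30 N).
It fails at once if the green can is moved more than 15 mm (distance of can_green from where it was at the start of the episode above 0.015 m).
It fails at once if the bell, the cup or the tamper is moved more than 15 mm (distance of any of bell, cup, tamper from where it was at the start of the episode above 0.015 m).
It also fails if it takes over 35 s, if anything falls off the work surface, if the arm or the gripper's body presses on something with over 40 N, if the wrist force passes 120 N, or if a joint passes its speed limit or range.

ROBOT

A 6-joint arm with a two-finger parallel gripper is mounted at the origin on a cart in front of the work surface, level with it; the furniture and walls round the work are solid. World frame = base frame: x ahead of the robot, y to its left, z up, the work surface at z = 0. Lengths are in m, angles in rad, forces in N, time in s.
With the tool pointing down it reaches from about 0.35 to 0.775 m from the base axis. Payload 5.5 kg.
Tool frame: the origin (TCP) lies at the very end of the fingers, on their centre line; the grasp point (between the pads) lies 19 mm behind it (env.grip_point_offset is the distance from the TCP to the grasp point, in m); z points along the fingers, y is the line along which they close (so a half turn about z gives the same grasp; the last joint's range is limited). The gripper opens to 85 mm and grips with 20 to 120 N. Pads are 22 mm wide; open, the fingers measure 114 mm over their backs; the gripper's body (76 mm by 85 mm) begins 54 mm behind the grasp point. The pads swing forward as they close: fully open they stand 13 mm farther back than shut.
Start: joints at [-0.14, 0.313, 0.046, 1.304, 0, 1.431], TCP at [0.575, -0, 0.231] pointing down, gripper open.
Joint ranges: [-2.76, 2.76], [-0.86, 1.69], [-1.03, 1.26], [-2.2, 2.34], [-1.47, 1.5], [-3.14, 3.14]. Speed limits (rad/s): [2.57, 2.57, 3.14, 3.14, 3.14, 3.14].

INTERFACE

Orientations are given as a unit quaternion [w, x, y, z].
In Python, from workcell import sensors, imaging, workorder, env gives the robot as it stands.
- The arm moves only by the shell command python3 -m handwheel 'ROWS' [FORCE]. ROWS is JSON, a list of rows, each a list of 5 numbers: the shift along the tool's x, y, z in mm, then the turn about the tool's z in rad, then the opening, from 0 (shut) to 1 (fully open). A call has 1 to 8 rows; each row is the pose to reach, as a shift and turn from the pose commanded when the call began, along the tool's axes at that moment; what a row does not reach only later rows make up. A row lasts 1/10 s, in which the tool goes at most 50 mm and 8.59 degrees, less where a joint would pass 70% of its speed; a pose out of reach is approached as far as the arm can. A call with a gripper value outside its range is refused whole. The fingers move at their own pace and stop on an object; FORCE is the grip in N (left out, the last holds). Time passes only in rows, so rows that repeat a pose let the fingers close. It gives the time, the measured TCP pose, the force, the opening and the grip force at its end, in the units of the state.
- sensors.get_state(): the state, without advancing time (a new reading comes with each control period).
- imaging.read_camera(name): name is "scene" or "side" or "wrist"; returns a dict with "color" (400x640x3 uint8, blue, green, red), "z_map" (400x640 float32, m along the optical axis (not along the pixel's ray), 0 where there is no reading), "fx", "fy", "cx", "cy" (pixels), "xyz" and "rotation" of the camera in the world. Camera axes: x right, y down, z forward; pixel columns grow to the right and rows downward; lengths in m; the calibration is good to about 2 mm. A picture is of the moment at which its call begins.
- workorder.hand_in(): hands the job in; it is judged then, once.
The state is a dict: "clock": time; "joint_pos": joint angles; "qvel": joint speeds; "tau": joint torques, N m; "tcp_pos": TCP position; "orientation": TCP orientation; "wrist_force": force on the tool from outside, world axes, zero at the start; "ft_torque": the same for the moment, N m; "finger_gap": finger opening in m; "grip_force": force on a finger pad.
Only numpy, scipy, OpenCV 4.12 (cv2) and the standard library are available. Lean on these libraries where they do the work, as an engineer would, in place of code of your own. Each camera call takes 0.05 s, during which the arm holds its last target. There are 200 camera calls.

## Working session

There is one attempt and no reset: what is moved stays moved. The work goes in short steps, Python scripts to look and compute and a shell command to move; the robot and the scene stay as the last step left them, time stands still between calls to the robot, and variables do not carry over. Pictures are saved under pics/ and viewed, at most 10 in all, crops included, and the job is handed in when it is done.

```bash
mkdir -p pics
cat > h.py <<'E'
import numpy as np, cv2
from workcell import sensors, imaging, workorder, env
def pts(im):
    z=im["z_map"]; v,u=np.mgrid[:z.shape[0],:z.shape[1]]
    c=np.stack([(u-im["cx"])/im["fx"]*z,(v-im["cy"])/im["fy"]*z,z],-1)
    return c@np.array(R(im)).T+np.array(im["xyz"])
def R(im):
    r=np.array(im["rotation"],float)
    if r.shape==(3,3): return r
    from scipy.spatial.transform import Rotation as Ro
    return Ro.from_quat(np.r_[r[1:],r[0]]).as_matrix()
E
python3 - <<'E'
from h import *
s=sensors.get_state(); print(s)
for n in ["scene","side"]:
    im=imaging.read_camera(n); cv2.imwrite(f"pics/{n}0.png",im["color"]); np.savez(f"{n}0.npz",**im)
    print(n,im["xyz"],im["rotation"],im["fx"])
E
```

```text
{'clock': 0.0, 'joint_pos': array([-1.39648203e-01,  3.14007410e-01,  4.49794285e-02,  1.30362709e+00,
       -2.83586838e-05,  1.43123655e+00]), 'qvel': array([-3.30251417e-05, -5.17727708e-04,  9.21388012e-04, -5.76368063e-05,
       -1.98359269e-04, -9.40711987e-04]), 'tau': array([-2.90074182e-03, -4.80629075e+01,  2.98531097e+01,  1.95313990e-02,
       -3.83516899e-04, -4.27451073e-05]), 'tcp_pos': array([5.74476170e-01, 2.76887505e-05, 2.30405091e-01]), 'orientation': array([-7.33682804e-04,  7.07137731e-01,  7.07075219e-01, -5.70650112e-04]), 'wrist_force': array([ 0.242799  , -0.0798052 , -0.78410233]), 'ft_torque': array([ 0.00097565,  0.00216101, -0.02696862]), 'grip_force': 0.0, 'finger_gap': 0.08533010159937063}
scene [-0.04450186  0.85426734  0.83089175] [ 0.141455   -0.3075749   0.85935526 -0.38327105] 395.4493314908403
side [0.02795394 0.85993203 0.81892262] [ 0.117399   -0.28104318  0.87009971 -0.38750315] 398.97333971644105
```

View pics/scene0.png

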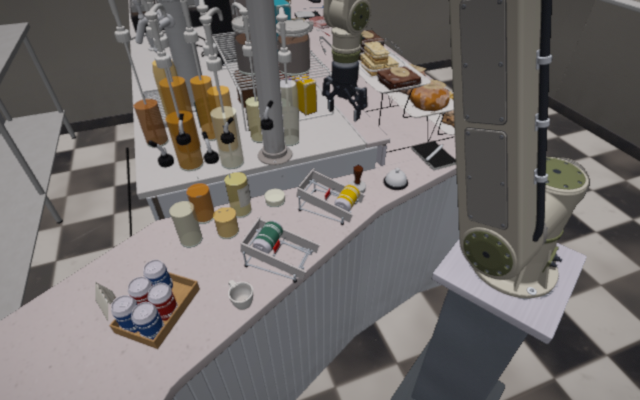

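View pics/side0.png

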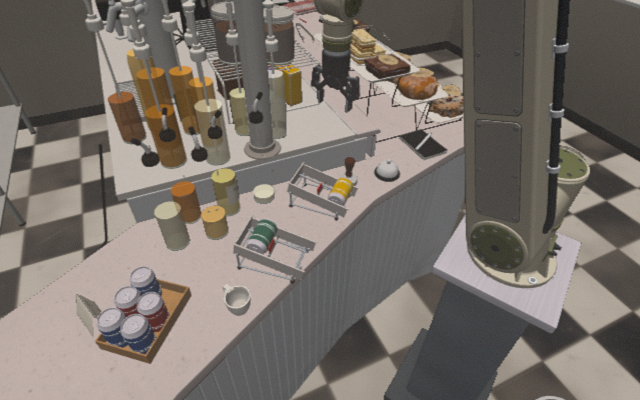

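Scene and side both show the yellow can (scene 347,196; side 341,190) with its red flap to the left (scene 327,194). The green can is at scene (267,236), the tamper at (358,175) and the bell at (395,180). Next I'll get 3-D positions.

Run:
```python
from h import *
for n,(x0,x1,y0,y1) in dict(scene=(290,375,160,230),side=(280,362,150,222)).items():
    im=dict(np.load(f"{n}0.npz")); P=pts(im); c=im["color"]
    hsv=cv2.cvtColor(c,cv2.COLOR_BGR2HSV)
    box=np.zeros(c.shape[:2],bool); box[y0:y1,x0:x1]=1
    m=box&(hsv[...,0]>18)&(hsv[...,0]<32)&(hsv[...,1]>150)&(hsv[...,2]>120)
    v,u=np.nonzero(m); print(n,"yel",m.sum(),u.mean(),v.mean(),np.median(P[m],0),P[m].min(0),P[m].max(0))
    r=box&((hsv[...,0]<6)|(hsv[...,0]>172))&(hsv[...,1]>150)&(hsv[...,2]>90)
    v,u=np.nonzero(r); print("red",r.sum(),u.mean(),v.mean(),np.median(P[r],0))
    for nm,q in dict(scene={"tamper":(358,168),"bell":(395,178),"cup":(240,292),"jar":(275,197)},side={"tamper":(349,160),"bell":(387,168)})[n].items(): print(nm,P[q[1],q[0]])
    cr=cv2.resize(c[y0:y1,x0:x1],None,fx=7,fy=7,interpolation=cv2.INTER_CUBIC); cv2.imwrite(f"pics/{n}_crop.png",cr)
    # points of rack above counter
    Q=P[box&(im["z_map"]>0)]; Q=Q[(Q[:,2]>.02)&(Q[:,2]<.11)]; print(Q.min(0),Q.max(0))
```

```text
scene yel 166 349.06024096385545 193.59638554216866 [0.45658695 0.11734494 0.08279663] [-0.04450186  0.07595435  0.06459212] [0.48708654 0.85426734 0.83089175]
red 14 327.2857142857143 193.64285714285714 [0.52765202 0.13136382 0.05364424]
tamper [0.49840377 0.01501782 0.09676663]
bell [ 0.41558791 -0.08049191  0.04033248]
cup [0.48106364 0.53239093 0.02404559]
jar [0.66201347 0.22353521 0.02841855]
[ 0.4158849  -0.13008117  0.02007509] [0.68402948 0.20572975 0.10837714]
side yel 186 341.6559139784946 186.79032258064515 [0.46136395 0.11881096 0.08207071] [0.43588518 0.08286627 0.06922481] [0.49045836 0.15034501 0.08681333]
red 7 318.85714285714283 187.28571428571428 [0.52642718 0.1380889  0.05919048]
tamper [0.50365793 0.01458838 0.09358086]
bell [ 0.41882024 -0.0822971   0.04137203]
[ 0.41494606 -0.11693549  0.02000335] [0.68478377 0.20524398 0.10991355]
```

View pics/scene_crop.png

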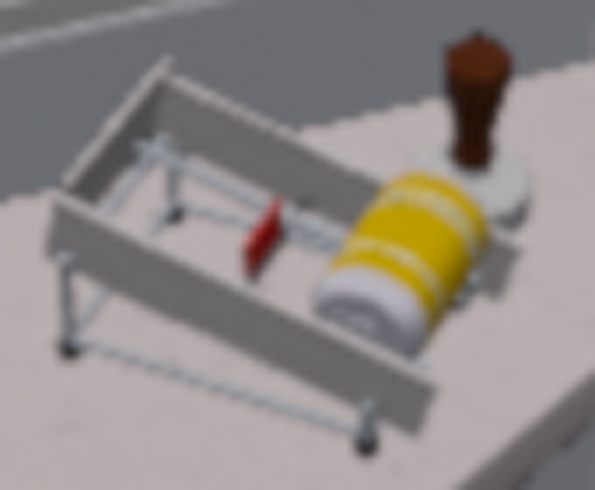

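The crop shows the can at the front end (crop 400,265), the flap (263,240) and the back plate (115,125), so the lane rises to the left in the image. The tamper stands close to the far cheek's front end.

Run:
```python
from h import *
im=dict(np.load("scene0.npz")); 
Rm=R(im); o=np.array(im["xyz"])
def ray(u,v,h):
    d=Rm@np.array([(u-im["cx"])/im["fx"],(v-im["cy"])/im["fy"],1]); return o+d*(h-o[2])/d[2]
# cheek top 27mm above runners perpendicular; front z=26+27*cos12
zf=.026+.0264; zb=zf+.163*np.sin(np.radians(12))
for n,u,v,h in [("nf",435,387,zf),("nb",55,195,zb),("fb",165,65,zb),("ff",520,245,zf)]:
    print(n,ray(290+u/7,160+v/7,h))
im=imaging.read_camera("wrist"); cv2.imwrite("pics/w0.png",im["color"]); print(im["xyz"],R(im),im["fx"])
```

```text
nf [0.41248435 0.16057415 0.0524    ]
nb [0.58752804 0.19618133 0.08628961]
fb [0.6106301  0.09637397 0.08628961]
ff [0.43674977 0.06456401 0.0524    ]
[0.57542162 0.07227952 0.37331403] [[ 9.99997210e-01  8.15104007e-04 -2.21691716e-03]
 [ 1.53215301e-04 -9.58978092e-01 -2.83480152e-01]
 [-2.35704079e-03  2.83479021e-01 -9.58975541e-01]] 319.06012168792284
```

View pics/w0.png

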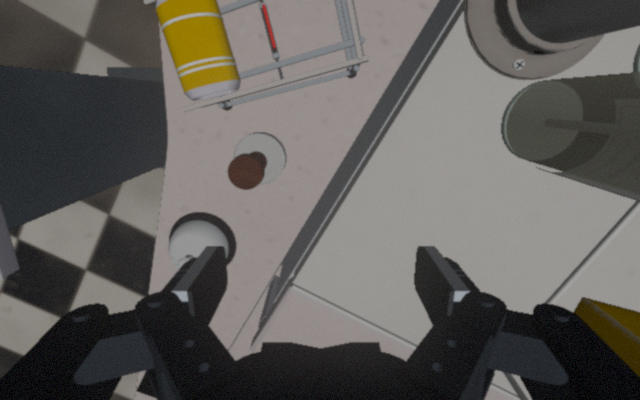

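The wrist view shows the can at (200,45), the flap at (268,25), the tamper at (250,165) and the bell at (200,240). From the corner rays, lane yaw is about 11° and the lane start is near (0.433, 0.114). I'll move behind the can, turning the tool so its y axis lies across the lane and narrowing the fingers.

```bash
python3 -m handwheel '[[20,-30,0,-0.15,0.3],[40,-70,0,-0.3,0.3],[60,-110,0,-0.45,0.3],[80,-150,5,-0.6,0.3],[100,-185,10,-0.75,0.3],[103,-200,15,-0.9,0.3],[103,-200,15,-1.05,0.3],[103,-200,15,-1.2,0.3]]' 20
python3 -m handwheel '[[0,0,0,-0.15,0.3],[0,0,0,-0.3,0.3],[0,0,0,-0.45,0.3],[0,0,0,-0.56,0.3],[0,0,0,-0.56,0.3],[0,0,0,-0.56,0.3]]'
python3 - <<'E'
from h import *
s=sensors.get_state(); print(s["clock"],s["tcp_pos"],s["orientation"],s["finger_gap"])
im=imaging.read_camera("wrist"); cv2.imwrite("pics/w1.png",im["color"]); np.savez("w1.npz",**im)
P=pts(im); hsv=cv2.cvtColor(im["color"],cv2.COLOR_BGR2HSV); ok=im["z_map"]>0
m=ok&(hsv[...,0]>18)&(hsv[...,0]<32)&(hsv[...,1]>150)&(hsv[...,2]>120)&(P[...,2]>.04)&(P[...,2]<.11)&(P[...,0]<.55)
Q=P[m]; print("can",m.sum(),np.median(Q,0),Q.min(0),Q.max(0))
(c,sz,a)=cv2.minAreaRect((Q[:,:2]*1000).astype(np.float32)); print(c,sz,a)
r=ok&((hsv[...,0]<6)|(hsv[...,0]>172))&(hsv[...,1]>150)&(hsv[...,2]>80)&(P[...,0]<.6)
print("red",r.sum(),np.median(P[r],0) if r.any() else 0)
E
```

```text
clock: 0.95
tcp_pos: [0.374, 0.1033, 0.2162]
orientation: [0.0, 0.181, 0.984, -0.0]
wrist_force: [0.4, -0.4, -0.4]
finger_gap: 0.0258
grip_force: 0.0
clock: 1.55
tcp_pos: [0.3749, 0.103, 0.2162]
orientation: [-0.0, -0.093, 0.996, -0.0]
wrist_force: [0.3, 0.0, 0.6]
finger_gap: 0.0256
grip_force: 0.0
1.55 [0.37489656 0.10295831 0.21619209] [-8.19391802e-05 -9.31221593e-02  9.95654687e-01 -1.90738305e-05] 0.025614710424993633
can 1816 [0.45416235 0.11980727 0.08064493] [0.43373122 0.0933492  0.06255695] [0.4882572  0.14943412 0.08510782]
(461.17181396484375, 118.19451141357422) (44.62712097167969, 54.53363800048828) 12.576942443847656
red 598 [0.49971132 0.37812852 0.05466368]
```

View pics/w1.png

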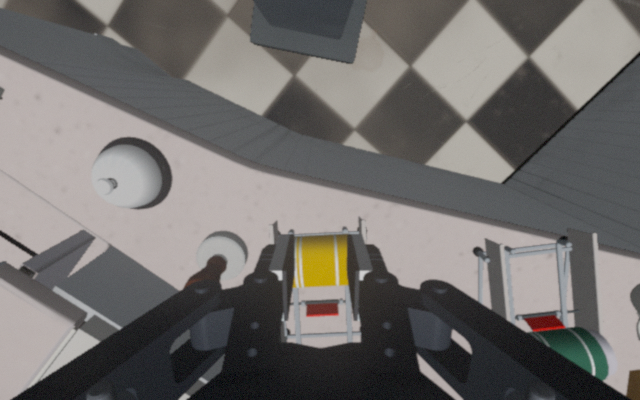

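The wrist view shows the can centred at about (320,260), the flap at (322,309) and the upturned runner ends at (277,225) and (362,228). The lane runs downward in the image, almost in line with the tool.

Run:
```python
from h import *
im=dict(np.load("w1.npz")); Rm=R(im); o=im["xyz"]
def ray(u,v,h):
    d=Rm@np.array([(u-im["cx"])/im["fx"],(v-im["cy"])/im["fy"],1]); return (o+d*(h-o[2])/d[2])
hsv=cv2.cvtColor(im["color"],cv2.COLOR_BGR2HSV)
red=((hsv[...,0]<6)|(hsv[...,0]>172))&(hsv[...,1]>150)&(hsv[...,2]>80)
red[:295]=0;red[325:]=0;red[:,:295]=0;red[:,350:]=0
v,u=np.nonzero(red); print("flap px",u.min(),u.max(),v.min(),v.max())
for U in (u.min(),(u.min()+u.max())/2,u.max()+1): print(ray(U,v[u==int(U)].min() if (u==int(U)).any() else v.min(),.0607))
m=(hsv[...,0]>18)&(hsv[...,0]<32)&(hsv[...,1]>150)&(hsv[...,2]>80); m[:225]=0;m[300:]=0;m[:,:285]=0;m[:,355:]=0
v,u=np.nonzero(m); print("yel",u.min(),u.max(),v.min(),v.max())
us=np.arange(302,342); top=[np.nonzero(m[:,k])[0].min() for k in us]; bot=[np.nonzero(m[:,k])[0].max() for k in us]
print(np.polyfit(us,top,1),np.polyfit(us,bot,1),np.mean(top),np.mean(bot))
P=pts(im); Q=P[m&(P[...,2]>.06)&(P[...,2]<.1)]
# cylinder fit, axis horizontal, r=.0265
from scipy.optimize import least_squares
def f(p): 
    d=np.array([np.cos(p[2]),np.sin(p[2])]); e=(Q[:,0]-p[0])*d[0]+(Q[:,1]-.118)*d[1]; return np.hypot(e,Q[:,2]-p[1])-.0265
s=least_squares(f,[.453,.057,.19],loss="soft_l1",f_scale=.002); print(s.x,np.std(s.fun))
g=cv2.resize(im["color"][205:355,250:400],None,fx=4,fy=4,interpolation=cv2.INTER_CUBIC); cv2.imwrite("pics/w1c.png",g)
```

```text
flap px 307 337 304 315
[0.53019525 0.11741155 0.0607    ]
[0.51709835 0.13166874 0.0607    ]
[0.51138115 0.14826289 0.0607    ]
yel 292 348 237 286Traceback (most recent call last):
  File "<stdin>", line 12, in <module>
    return umr_minimum(a, axis, None, out, keepdims, initial, where)
ValueError: zero-size array to reduction operation minimum which has no identity
```

Run:
```python
from h import *
from scipy.optimize import least_squares
im=dict(np.load("w1.npz")); P=pts(im)
hsv=cv2.cvtColor(im["color"],cv2.COLOR_BGR2HSV)
m=(hsv[...,0]>18)&(hsv[...,0]<32)&(hsv[...,1]>150)&(hsv[...,2]>80); m[:225]=0;m[300:]=0;m[:,:285]=0;m[:,355:]=0
Q=P[m&(P[...,2]>.05)&(P[...,2]<.1)]
def f(p):
    e=(Q[:,0]-p[0])*np.cos(p[2])+(Q[:,1]-.118)*np.sin(p[2]); return np.hypot(e,Q[:,2]-p[1])-.0265
s=least_squares(f,[.453,.057,.19],loss="soft_l1",f_scale=.002); print(s.x,np.std(s.fun))
# side cheeks top edges
g=cv2.resize(im["color"][205:355,250:400],None,fx=4,fy=4,interpolation=cv2.INTER_CUBIC); cv2.imwrite("pics/w1c.png",g)
```

```text
[0.46493878 0.05712789 0.24027683] 0.0006144178496238742
```

View pics/w1c.png

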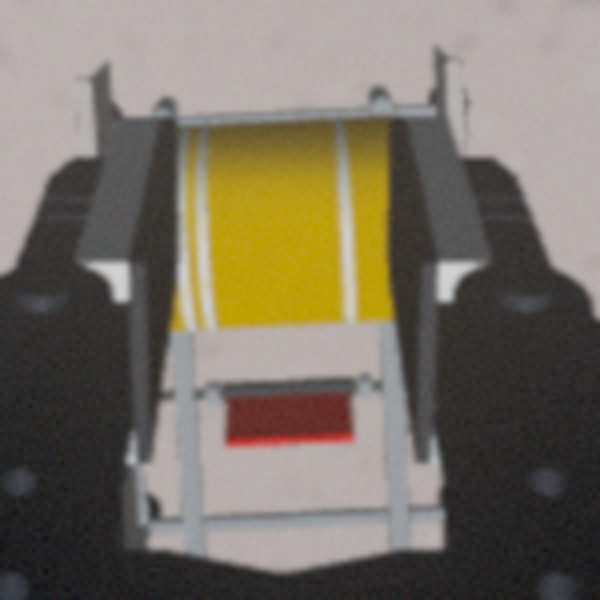

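The crop shows the flap's upper edge from (226,442) to (353,440), the runners at (185,335)→(195,555) and (390,320)→(398,545), and the can's far edge sloping slightly. I'll cast rays from those.

Run:
```python
from h import *
im=dict(np.load("w1.npz")); Rm=R(im); o=im["xyz"]
print("tool yaw pt",o)
def ray(u,v,h):
    u=250+u/4;v=205+v/4
    d=Rm@np.array([(u-im["cx"])/im["fx"],(v-im["cy"])/im["fy"],1]); return (o+d*(h-o[2])/d[2])
a=ray(226,442,.0607);b=ray(353,440,.0607); d=b-a
print("flap",a,b,(a+b)/2,"yaw",np.degrees(np.arctan2(-d[0],d[1])),np.linalg.norm(d))
for n,p,q in [("L",(185,335),(195,555)),("R",(390,320),(398,545))]:
  # runner plane: tilted 12deg through lane start; iterate height
  out=[]
  for t in (p,q):
    h=.045
    for _ in range(20):
        X=ray(*t,h); s=(X[0]-.433)*.982+(X[1]-.114)*.189; h=.026+s*np.tan(np.radians(12))
    out.append(X)
  e=out[1]-out[0]; print(n,out,np.degrees(np.arctan2(e[1],e[0])))
# turned-up tips, height lane z=15 -> world ~.0407
t1=ray(165,103,.0407);t2=ray(380,95,.0407);d=t2-t1;print("tips",t1,t2,(t1+t2)/2,np.degrees(np.arctan2(-d[0],d[1])),np.linalg.norm(d))
```

```text
tool yaw pt [0.30492362 0.09002425 0.35900465]
flap [0.53220195 0.11720831 0.0607    ] [0.52507214 0.15135083 0.0607    ] [0.52863704 0.13427957 0.0607    ] yaw 11.795280517438826 0.03487901633177413
L [array([0.51328276, 0.10126173, 0.04224573]), array([0.57525478, 0.11552845, 0.05575432])] 12.964310167020537
R [array([0.49824251, 0.15759308, 0.04136938]), array([0.56147728, 0.17232623, 0.05516028])] 13.115433419510174
tips [0.44479126 0.0842498  0.0407    ] [0.43174516 0.14068069 0.0407    ] [0.43826821 0.11246525 0.0407    ] 13.017351462746905 0.0579193101559942
```

Refined estimate: lane yaw 13°, start (0.443, 0.1145), can at s ≈ 20 mm. Next I'll shift −4 mm in y, turn −0.04, narrow to 0.2 and descend to z = 0.04.

```bash
python3 -m handwheel '[[0,-4,40,-0.04,0.2],[0,-4,80,-0.04,0.2],[0,-4,120,-0.04,0.2],[0,-4,150,-0.04,0.2],[0,-4,170,-0.04,0.2],[0,-4,176,-0.04,0.2],[0,-4,176,-0.04,0.2]]'
cat > st.py <<'E'
from h import *
import sys
s=sensors.get_state(); d=s["tcp_pos"]-[.443,.1145,.026]; c,n=np.cos(.227),np.sin(.227)
h=d[0]*c+d[1]*n; t=np.radians(12)
print("clock",round(s["clock"],2),"s",h*1e3,"lat",(d[1]*c-d[0]*n)*1e3,"lane z",(d[2]*np.cos(t)-h*np.sin(t))*1e3,"F",s["wrist_force"].round(1),"gap",s["finger_gap"].round(3))
im=imaging.read_camera("wrist")
cv2.imwrite(f"pics/{sys.argv[1]}.png",im["color"])
E
python3 st.py w2
```

```text
clock: 2.3
tcp_pos: [0.3752, 0.099, 0.0398]
orientation: [-0.001, -0.114, 0.993, 0.0]
wrist_force: [-0.1, -0.7, 0.0]
finger_gap: 0.0168
grip_force: 0.0Traceback (most recent call last):
  File "st.py", line 5, in <module>
    print("clock",round(s["clock"],2),"s",h*1e3,"lat",(d[1]*c-d[0]*n)*1e3,"lane z",(d[2]*np.cos(t)-h*np.sin(t))*1e3,"F",s["wrist_force"].round(1),"gap",s["finger_gap"].round(3))
                                                                                                                                                        ^^^^^^^^^^^^^^^^^^^^^
AttributeError: 'float' object has no attribute 'round'
```

```bash
sed -i 's/s\["finger_gap"\].round(3)/s["finger_gap"]/' st.py; python3 st.py w2
```

```text
clock 2.3 s -69.570366356389 lat 0.17162169110334843 lane z 27.993753745033008 F [-0.1 -0.7  0. ] gap 0.01682802393906891
```

View pics/w2.png

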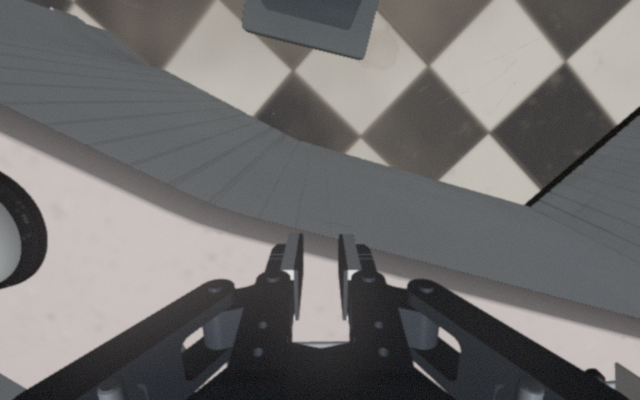

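The fingers are clear and centred behind the rack (lateral error 0.2 mm). I'll approach horizontally to just short of the can.

```bash
python3 -m handwheel '[[-12,0,0,0,0.2],[-24,0,0,0,0.2],[-34,0,0,0,0.2],[-42,0,0,0,0.2],[-46,0,0,0,0.2],[-46,0,0,0,0.2]]'
python3 - <<'E'
from h import *
ims=[imaging.read_camera(n)["color"] for n in("scene","side")]
a=cv2.resize(ims[0][150:235,280:380],(400,340),interpolation=2);b=cv2.resize(ims[1][140:225,270:370],(400,340),interpolation=2)
cv2.imwrite("pics/c3.png",np.hstack([a,b]))
E
```

```text
clock: 2.95
tcp_pos: [0.4213, 0.1096, 0.0403]
orientation: [0.0, -0.114, 0.993, -0.0]
wrist_force: [0.2, -0.8, 0.1]
finger_gap: 0.017
grip_force: 0.0
```

View pics/c3.png

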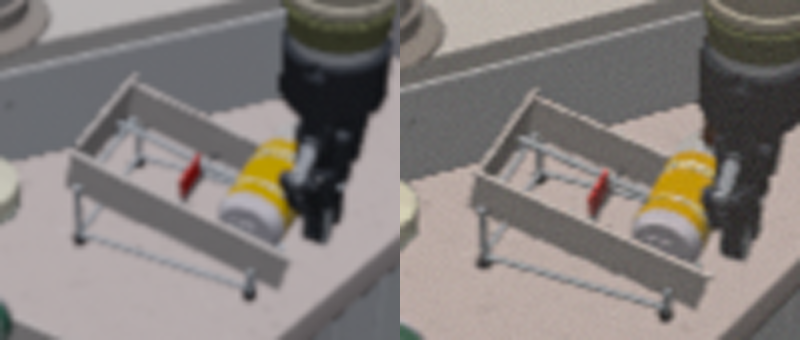

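Both views show the fingertips right behind the can (left panel 300,190; right 715,205), low and centred. Start pushing along the slope at 40 mm/s.

```bash
python3 -m handwheel '[[-4,0,-1,0,0.2],[-8,0,-2,0,0.2],[-12,0,-3,0,0.2],[-16,0,-3.5,0,0.2],[-20,0,-4,0,0.2],[-24,0,-5,0,0.2],[-28,0,-6,0,0.2],[-32,0,-7,0,0.2]]'
python3 -m handwheel '[[-4,0,-1,0,0.2],[-8,0,-2,0,0.2],[-12,0,-3,0,0.2],[-16,0,-3.5,0,0.2],[-20,0,-4,0,0.2],[-24,0,-5,0,0.2],[-28,0,-6,0,0.2],[-32,0,-7,0,0.2]]'
python3 st.py w4
python3 - <<'E'
from h import *
from scipy.optimize import least_squares
for n,(x0,x1,y0,y1) in dict(scene=(290,375,160,230),side=(280,362,150,222)).items():
    im=imaging.read_camera(n);c=im["color"];P=pts(im);hsv=cv2.cvtColor(c,cv2.COLOR_BGR2HSV)
    m=np.zeros(c.shape[:2],bool);m[y0:y1,x0:x1]=1
    m&=(hsv[...,0]>18)&(hsv[...,0]<32)&(hsv[...,1]>140)&(im["z_map"]>0)&(P[...,2]>.05)&(P[...,2]<.12)
    Q=P[m]
    def f(p):
        e=(Q[:,0]-p[0])*np.cos(.227)+(Q[:,1]-.13)*np.sin(.227); return np.hypot(e,Q[:,2]-p[1])-.0265
    r=least_squares(f,[.53,.065],loss="soft_l1",f_scale=.002)
    s=(r.x[0]-.443)*.974+.0155*.225; z=r.x[1]-.026
    print(n,m.sum(),"s",s,"lane x",s*.978+z*.208,"lane z",z*.978-s*.208)
    cv2.imwrite(f"pics/{n}4.png",cv2.resize(c[y0-10:y1,x0-10:x1],None,fx=4,fy=4,interpolation=2))
E
```

```text
clock: 3.85
tcp_pos: [0.4521, 0.1169, 0.0474]
orientation: [0.0, -0.114, 0.993, -0.0]
wrist_force: [-1.9, 0.2, 0.6]
finger_gap: 0.0169
grip_force: 0.6
clock: 4.65
tcp_pos: [0.4832, 0.1241, 0.0544]
orientation: [0.0, -0.114, 0.993, 0.0]
wrist_force: [-1.6, -0.7, 0.2]
finger_gap: 0.0173
grip_force: 0.7
clock 4.65 s 41.36693914481691 lat 0.34522208087605155 lane z 19.154190953534307 F [-1.6 -0.7  0.2] gap 0.01731261919826375
scene 75 s 0.08021871050243813 lane x 0.08817825413278133 lane z 0.02903767862725304
side 109 s 0.07995840094103447 lane x 0.08746032917307503 lane z 0.0269132235926445
```

The can rolls with the fingers (lane x ≈ 88 mm, offset as predicted, force ~1.6 N). About 41 mm to go.

```bash
python3 -m handwheel '[[-4,0,-1,0,0.2],[-8,0,-2,0,0.2],[-12,0,-3,0,0.2],[-16,0,-3.5,0,0.2],[-20,0,-4,0,0.2],[-24,0,-5,0,0.2],[-28,0,-6,0,0.2],[-32,0,-7,0,0.2]]'
cat > can.py <<'E'
from h import *
from scipy.optimize import least_squares
import sys
out=[]
for n,(x0,x1,y0,y1) in dict(scene=(285,375,160,230),side=(275,362,150,222)).items():
    im=imaging.read_camera(n);c=im["color"];P=pts(im);hsv=cv2.cvtColor(c,cv2.COLOR_BGR2HSV)
    m=np.zeros(c.shape[:2],bool);m[y0:y1,x0:x1]=1
    m&=(hsv[...,0]>18)&(hsv[...,0]<32)&(hsv[...,1]>140)&(im["z_map"]>0)&(P[...,2]>.05)&(P[...,2]<.13)
    Q=P[m]
    def f(p):
        e=(Q[:,0]-p[0])*np.cos(.227)+(Q[:,1]-.138)*np.sin(.227); return np.hypot(e,Q[:,2]-p[1])-.0265
    r=least_squares(f,[.56,.075],loss="soft_l1",f_scale=.002)
    s=(r.x[0]-.443)*.974+.0235*.225; z=r.x[1]-.026
    print(n,m.sum(),"s",s,"lane x",s*.978+z*.208,"lane z",z*.978-s*.208)
    out.append(cv2.resize(c[y0-15:y0+70,x0-5:x0+95],(400,340),interpolation=2))
cv2.imwrite(f"pics/{sys.argv[1]}.png",np.hstack(out))
E
python3 can.py c5
```

```text
clock: 5.6
tcp_pos: [0.5146, 0.1314, 0.0614]
orientation: [0.0, -0.114, 0.993, 0.0]
wrist_force: [-0.6, -0.1, 0.2]
finger_gap: 0.0173
grip_force: 0.3
scene 53 s 0.11100959218387456 lane x 0.11964998091162787 lane z 0.029019536369845427
side 94 s 0.11284085194643702 lane x 0.12109449112378506 lane z 0.027009597439015764
```

Lane x is about 120. I'll push 10 mm more, slowly, and watch the force.

```bash
python3 -m handwheel '[[-2,0,-0.4,0,0.2],[-4,0,-0.9,0,0.2],[-6,0,-1.3,0,0.2],[-8,0,-1.7,0,0.2],[-10,0,-2.1,0,0.2],[-10,0,-2.1,0,0.2]]'
python3 can.py c6
```

```text
clock: 6.3
tcp_pos: [0.5244, 0.1337, 0.0636]
orientation: [0.0, -0.114, 0.993, 0.0]
wrist_force: [-1.3, 0.2, 0.7]
finger_gap: 0.0175
grip_force: 0.1
scene 60 s 0.12075374502868365 lane x 0.1296188568788639 lane z 0.029057341070156135
side 91 s 0.12135622860036456 lane x 0.12975020574359963 lane z 0.026779107627323002
```

View pics/c6.png

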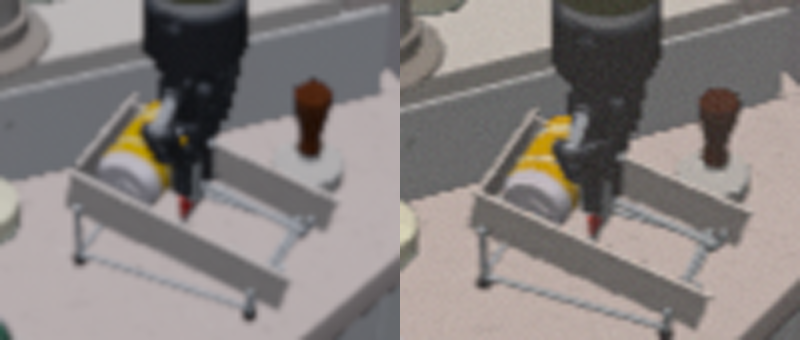

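Both panels show the can close to the back plate and the red flap already visible below the fingers (left 185,205; right 593,222), at lane x ≈ 130. I'll nudge it 2 mm more, then withdraw quickly down the lane.

```bash
python3 -m handwheel '[[-2,0,-0.4,0,0.2],[25,0,3,0,0.2],[70,0,10,0,0.2],[110,0,18,0,0.2],[140,0,18,0,0.2],[140,0,0,0,0.2],[140,0,-30,0,0.2],[140,0,-70,0,0.2]]'
python3 -m handwheel '[[0,0,-40,0,0.2],[0,0,-60,0,0.2],[0,0,-60,0,0.2],[0,0,-60,0,0.2],[0,0,-60,0,0.2]]'
python3 can.py c7
```

```text
clock: 7.2
tcp_pos: [0.3861, 0.1016, 0.1334]
orientation: [-0.001, -0.114, 0.993, 0.0]
wrist_force: [1.0, -0.5, -0.1]
finger_gap: 0.0172
grip_force: 0.0
clock: 7.7
tcp_pos: [0.3867, 0.1017, 0.1922]
orientation: [-0.001, -0.114, 0.993, 0.0]
wrist_force: [0.3, 0.1, 0.0]
finger_gap: 0.0172
grip_force: 0.0
scene 193 s 0.1109902000150162 lane x 0.11952543769484626 lane z 0.028527151831477075
side 199 s 0.11023625618441454 lane x 0.11841723602388138 lane z 0.026940289343749643
```

View pics/c7.png

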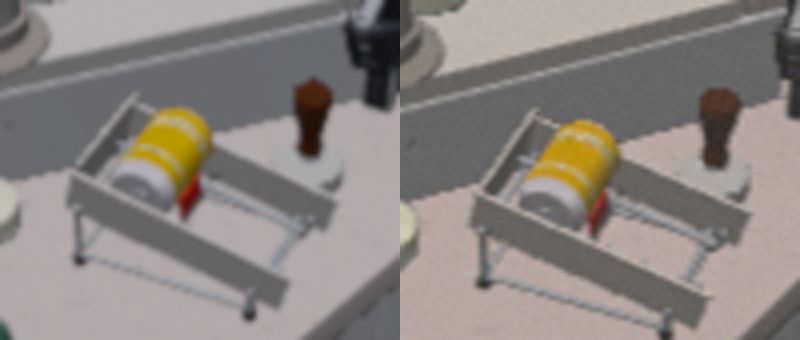

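The can rests on the upright flap (left panel 190,195) at lane x ≈ 118, square to the lane, and the arm is clear. I'll let it settle for a moment and hand in.

```bash
python3 -m handwheel '[[0,0,0,0,0.2],[0,0,0,0,0.2],[0,0,0,0,0.2],[0,0,0,0,0.2],[0,0,0,0,0.2],[0,0,0,0,0.2],[0,0,0,0,0.2],[0,0,0,0,0.2]]'
python3 can.py c8; python3 -c "
from workcell import workorder; print(workorder.hand_in())"
```

```text
clock: 8.6
tcp_pos: [0.3875, 0.1018, 0.1934]
orientation: [0.0, -0.114, 0.993, -0.0]
wrist_force: [-0.2, 0.9, 0.2]
finger_gap: 0.017
grip_force: 0.0
scene 192 s 0.11073323102982978 lane x 0.11926040440454061 lane z 0.028516102173223302
side 200 s 0.1102940806297752 lane x 0.11845796921409897 lane z 0.026853881586212932
the job is handed in; nothing more can be done
None
```

The yellow can is loaded: it was rolled over the flap and now rests on the upright flap at about 119 mm up the lane, with the arm clear, and the job was handed in at about 8.7 s (no verdict was returned).

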